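# Screw the gas cell's cap home, back it off a quarter turn and hold it

### The arm

A 7-joint arm with a two-finger parallel gripper is mounted at the origin on the work surface. World frame = base frame: x ahead of the robot, y to its left, z up, the work surface at z = 0. Lengths are in m, angles in rad, forces in N, time in s.
With the tool pointing down it reaches from about 0.4 to 0.875 m from the base axis. Payload 19.3 kg.
Tool frame: the origin (TCP) lies at the very end of the fingers, on their centre line; the grasp point (between the pads) lies 19 mm behind it; z points along the fingers, y is the line along which they close (so a half turn about z gives the same grasp; the last joint's range is limited). The gripper opens to 85 mm and grips with 20 to 120 N. Pads are 22 mm wide; open, the fingers measure 114 mm over their backs; the gripper's body (76 mm by 85 mm) begins 54 mm behind the grasp point. The pads swing forward as they close: fully open they stand 13 mm farther back than shut.
Start: joints at [1.031, 0.521, -0.036, 1.599, 0.021, 1.021, -0.113], TCP at [0.283, -0.557, 0.204] pointing down, gripper open.
Joint ranges: [-2.91, 2.91], [-0.3, 2.13], [-1.5, 1.42], [0.17, 2.43], [-1.26, 4.41], [0.16, 1.93], [-2.52, 2.52]. Speed limits (rad/s): [1.89, 1.89, 2.39, 2.39, 3.01, 3.01, 3.01].

### API

Orientations are given as [roll, pitch, yaw] about the fixed x, y, z axes, in that order (R = Rz(yaw) Ry(pitch) Rx(roll)).
In Python, from workcell import bot gives the robot as it stands.
- The arm moves only by the tool jog_arm, never from a script. Its argument "motion" is a list of rows, each a list of 5 numbers: the shift along the tool's x, y, z scaled (see below), then the turn about the tool's z scaled (see below), then the opening, from 0 (shut) to 1 (fully open). A call has 1 to 12 rows; each row shifts and turns the commanded pose from where the row before left it, along the tool's axes as they then stand; what a row does not reach is not made up. The controller multiplies each number of a shift by 30 mm and each number of a turn by 0.08 rad. A row lasts 1/10 s, in which the tool goes at most 50 mm and 8.59 degrees, less where a joint would pass 70% of its speed; a pose out of reach is approached as far as the arm can. A call with a number of a shift or a turn outside -1 to 1 is refused whole. A call with a gripper value outside its range is refused whole. The fingers move at their own pace and stop on an object; "newtons" is the grip in N (left out, the last holds). Time passes only in rows, so rows that do not move let the fingers close. It gives the time, the measured TCP pose, the force, the opening and the grip force at its end, in the units of the state.
- bot.observe(): the state, without advancing time (a new reading comes with each control period).
- bot.grab_frame(name): name is "scene" or "top" or "wrist"; returns a dict with "pixels" (400x640x3 uint8, red, green, blue), "fovy" (degrees; the focal length in pixels is half the picture's height over the tangent of half this angle, whatever the lens; pixels are square), "cx", "cy" (the principal point, pixels), "k1" (the pictures are not rectified: a ray, as slopes to the right and down, at radius r is drawn at 1 + k1 r^2 times it, then the intrinsics apply), "rvec" (rotation vector, rad) and "tvec" (3), from world to camera coordinates, as OpenCV has them; the wrist camera has in their place "mount" (4x4, takes a point from camera to tool coordinates, whose origin is the TCP and whose axes are the flange's). Camera axes: x right, y down, z forward; pixel columns grow to the right and rows downward; lengths in m; the calibration is good to about 2 mm. A picture is of the moment at which its call begins: read the wrist's pose just before it. There is no depth.
- bot.job_done(): hands the job in; it is judged then, once.
The state is a dict: "clock": time; "qpos": joint angles; "qd": joint speeds; "joint_efforts": joint torques, N m; "position": TCP position; "tool_rot": TCP orientation; "force": force on the tool from outside, world axes, zero at the start; "moment": the same for the moment, N m; "grip_width": finger opening in m; "finger_force": force on a finger pad.
Only numpy, scipy, OpenCV 4.12 (cv2) and the standard library are available. Lean on these libraries where they do the work, as an engineer would, in place of code of your own. Each camera call takes 0.05 s, during which the arm holds its last target. There are 200 camera calls.

### The job

On the glass gas cell with the grey knurled cap, screw the cap down clockwise until you feel it bottom out, then back it off a quarter turn so that its seal is not pinched. Finish still gripping the cap at that quarter turn, keeping it still and not letting go. Leave the black-capped cell and the other things on the bench alone.

Things in the scene. Friction and masses are not known exactly. Their poses are not given: they have to be found in the camera images.
- cap_mid (a point): Centre (half-way up, on the upright axis) of the grey round knurled cap, 44 mm in diameter, 34 mm tall; its top is 17 mm above this point, about 180 mm above the bench. z is up; x points to the orange mark on its rim and turns with it. It is already started on its thread and cannot be lifted off; clockwise from above screws it down, sinking 6 mm a turn. The stop is rigid.
- cap (a joint): Turn of the grey cap, rad: grows as it is unscrewed (counter-clockwise from above); a quarter turn is 1.57. Counted from an arbitrary mark: the reading where it bottoms must be felt (it no longer falls though the gripper turns on, torque rises). It starts 2.1 to 4.1 rad short of bottoming. The thread drags with about 0.12 N m, so the cap stays where it is left.
- cell: The gas cell that carries the grey cap, fixed to the bench. Origin under the centre of its red base (120 mm square, 30 mm high). The cap's axis stands upright over the origin. Above the base: a glass bulb 84 mm in diameter up to 113 mm, then a glass neck 34 mm in diameter, on which the cap sits. The bottomed cap's lower edge is 145 mm above the bench.
- spare_cap_mid (a point): Centre of the black cap with a white mark (same size) on the second, otherwise equal cell, at least 220 mm from the first. Bystander, to be left alone.
- spare_cap (a joint): Turn of the black cap in rad, same sense as the grey one; must not be turned.
- magnet_mid (a point): Centre of a bar magnet lying on the bench, half red, half blue, 80 x 20 x 15 mm. Bystander.
- weight_mid (a point): Centre of a small brass weight with a knob, 40 mm in diameter, 52 mm tall. Bystander.
- meter_mid (a point): Centre of a yellow hand-held meter lying on the bench, 130 x 70 x 30 mm. Bystander.

How it is judged:
On the way:
1. the grey cap is screwed down onto its stop, within 0.1 rad (value of joint cap below -0.6 rad), for 0.1 s.
At the end, for the whole second after the job is handed in: The grey cap stands a quarter turn (90 degrees, give or take 20) back from where it bottomed out, is at rest (under 0.1 rad/s), and the fingers still grip it (over 5 N of contact); the black cap is within 0.15 rad of where it was (value of joint cap between 0.52 and 1.22 rad and velocity of joint cap between -0.1 and 0.1 rad/s and contact force between the fingers and cap above 5 N and value of joint spare_cap between -0.15 and 0.15 rad); the arm keeps its last pose, push and grip.
It fails at once if the magnet, the weight or the meter is moved by more than 20 mm (distance of any of magnet_mid, weight_mid, meter_mid from where it was at the start of the episode above 0.02 m).
It fails at once if the black cap is turned by more than 0.15 rad (value of joint spare_cap above 0.15 rad or value of joint spare_cap below -0.15 rad).
It also fails if it takes over 51 s, if anything falls off the work surface, if the arm or the gripper's body presses on something with over 40 N, if the wrist force passes 120 N, or if a joint passes its speed limit or range.

## Working session

There is one attempt and no reset: what is moved stays moved. The work goes in short steps, Python scripts to look and compute and a tool call to move; the robot and the scene stay as the last step left them, time stands still between calls to the robot, and variables do not carry over. Pictures are saved under pics/ and viewed, at most 10 in all, crops included, and the job is handed in when it is done.

Besides the shell and the picture viewer there is one more tool, called after "Emit:" in YAML: its name, and indented under it one key for each argument. jog_arm: Moves the arm, as the interface text tells. Shifts and turns lie within -1 to 1; 1 stands for 30 mm of shift or 0.08 rad of turn. Its arguments: {"type":"object","properties":{"motion":{"type":"array","items":{"type":"array","items":{"type":"number"}}},"newtons":{"type":"number"}},"required":["motion"]}

```bash
mkdir -p pics; cat > h.py <<'E'
import numpy as np,cv2
from scipy.spatial.transform import Rotation as R
from workcell import bot
def K(f):
    F=200/np.tan(np.radians(f["fovy"])/2); return np.array([[F,0,f["cx"]],[0,F,f["cy"]],[0,0,1]])
def ray(f,uv):
    # OpenCV's radial model
    p=cv2.undistortPoints(np.array([[uv]],float),K(f),np.array([f["k1"],0,0,0,0]))[0,0]
    d=np.array([p[0],p[1],1.]); Rm=R.from_rotvec(np.ravel(f["rvec"])).as_matrix()
    return -Rm.T@np.ravel(f["tvec"]), Rm.T@d
def atz(f,uv,z):
    o,d=ray(f,uv); return o+d*(z-o[2])/d[2]
E
python3 - <<'E'
from h import *
import pickle
s=bot.observe();print(s)
for n in("scene","top"):
    f=bot.grab_frame(n);pickle.dump(f,open(n+".pkl","wb"));cv2.imwrite(f"pics/{n}.png",f["pixels"][:,:,::-1]);print({k:v for k,v in f.items() if k!="pixels"})
E
```

```text
{'clock': 0.0, 'qpos': array([ 1.03078749,  0.5219989 , -0.03635213,  1.6000134 ,  0.02121849,
        1.02109373, -0.11280098]), 'qd': array([ 0.00069508,  0.00028579,  0.00051413, -0.00058089,  0.00061718,
        0.00035954, -0.00100937]), 'joint_efforts': array([-6.64295676e-04, -9.27073002e+01,  1.97978497e+00, -3.69931519e+01,
        1.79346028e-02,  8.19910958e-03, -4.49823210e-05]), 'position': array([ 0.28275263, -0.55696749,  0.20373296]), 'tool_rot': array([-3.14046808e+00,  8.41421364e-05,  4.69829136e-01]), 'force': array([-0.90185387, -0.44091289,  0.07098473]), 'moment': array([ 0.0376392, -0.0231952,  0.0054497]), 'finger_force': 0.0, 'grip_width': 0.08520138726400879}
{'fovy': 50.9785219686373, 'cx': 316.9858015231654, 'cy': 202.98270837349463, 'k1': -0.07794939778702764, 'rvec': array([ 2.06161483,  1.24139302, -0.53163236]), 'tvec': array([-0.16633368, -0.29388785,  1.48287523])}
{'fovy': 51.30288874572843, 'cx': 322.2461889200146, 'cy': 196.21650896315737, 'k1': -0.0973579429631523, 'rvec': array([ 2.08234423, -2.12480641,  0.15901899]), 'tvec': array([-0.07113002,  0.59127545,  0.8438314 ])}
```

View pics/top.png

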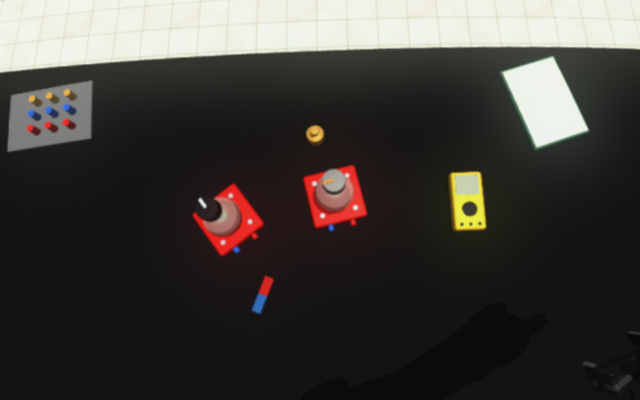

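View pics/scene.png

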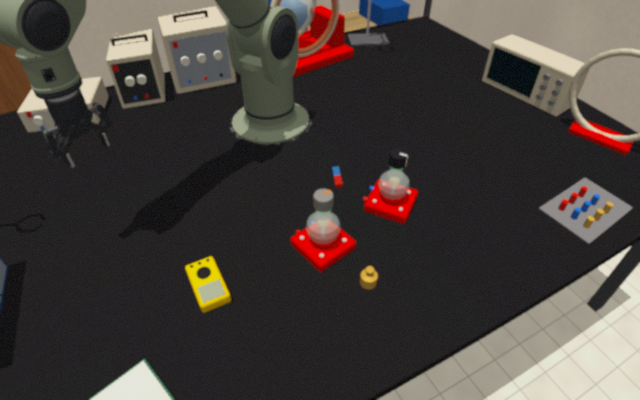

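Top view: the grey cap is near (333,181) on its red base near (335,196), with the black cap at (208,208), weight (315,134), magnet (262,295) and meter (468,201). In the scene view the grey cap is near (323,200). I'll enlarge both.

```bash
python3 - <<'E'
from h import *
a=cv2.imread("pics/top.png")[150:240,290:380];b=cv2.imread("pics/scene.png")[180:270,280:370]
cv2.imwrite("pics/crop.png",np.hstack([cv2.resize(x,(400,400),interpolation=cv2.INTER_CUBIC) for x in(a,b)]))
E
```

```text
(no output)
```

View pics/crop.png

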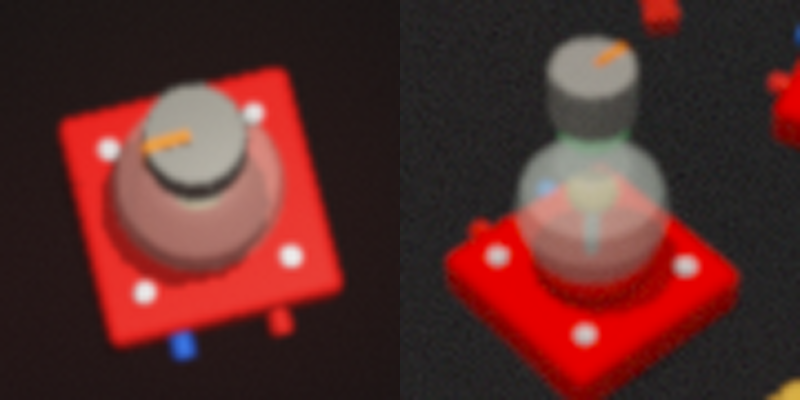

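The crop shows the cap-top centre at (334.1,180.2) in top and (323.4,195.3) in scene. The base corners in the crop are (63,122), (283,70), (341,288) and (118,346).

```bash
python3 - <<'E'
from h import *
import pickle
t=pickle.load(open("top.pkl","rb"));s=pickle.load(open("scene.pkl","rb"))
P=lambda x,y:(290+(x+.5)*90/400-.5,150+(y+.5)*90/400-.5)
S=lambda x,y:(280+(x-400+.5)*90/400-.5,180+(y+.5)*90/400-.5)
o1,d1=ray(t,P(196,134));o2,d2=ray(s,S(593,68))
A=np.array([d1,-d2]).T;x=np.linalg.lstsq(A,o2-o1,rcond=None)[0];p,q=o1+d1*x[0],o2+d2*x[1];print("tri",p,q)
c=[atz(t,P(*k),.03) for k in((63,122),(283,70),(341,288),(118,346))];print(np.round(c,3),np.mean(c,0),np.linalg.norm(c[0]-c[1]),np.linalg.norm(c[1]-c[2]))
for z in(.179,.185):print(atz(t,P(196,134),z),atz(s,S(593,68),z))
m=atz(t,P(150,147),.182)-atz(t,P(196,134),.182);print("mark ang",np.arctan2(m[1],m[0]))
for n,uv,z in(("black",(208,205),.18),("magnet",(262,295),.0075),("weight",(315,133),.04),("meter",(468,201),.03)):print(n,atz(t,uv,z))
E
```

```text
tri [ 0.59692335 -0.10967454  0.17717755] [ 0.59690874 -0.10970862  0.17717383]
[[ 0.639 -0.041  0.03 ]
 [ 0.663 -0.153  0.03 ]
 [ 0.552 -0.178  0.03 ]
 [ 0.525 -0.068  0.03 ]] [ 0.5948338  -0.11005946  0.03      ] 0.11419663964090357 0.11463488121823816
[ 0.59649767 -0.10969109  0.179     ] [ 0.59862491 -0.11064405  0.179     ]
[ 0.59509624 -0.10974557  0.185     ] [ 0.60426351 -0.11371748  0.185     ]
mark ang 1.8277204686514241
black [0.55394381 0.12730272 0.18      ]
magnet [0.38046424 0.05516643 0.0075    ]
weight [ 0.73888095 -0.06842497  0.04      ]
meter [ 0.57596561 -0.40396949  0.03      ]
```

Emit:
jog_arm:
  motion:
    - [0.4,-0.2,-0.7,0,1]
    - [0.9,-0.48,-0.7,0,1]
    - [0.9,-0.48,-0.6,0,1]
    - [0.9,-0.48,0,0,1]
    - [0.9,-0.48,0,0,1]
    - [0.9,-0.48,0,0,1]
    - [0.9,-0.48,0,0,1]
    - [0.9,-0.48,0,0,1]
    - [0.9,-0.48,0,0,1]
    - [0.9,-0.48,0,0,1]
    - [0.9,-0.48,0,0,1]
    - [0.9,-0.48,0,0,1]
  newtons: 60

```text
clock: 1.3
position: [0.4845, -0.2697, 0.2641]
tool_rot: [-3.141, 0.0, 0.47]
force: [1.5, -0.2, 0.9]
grip_width: 0.0858
finger_force: 0.0
```

Emit:
jog_arm:
  motion:
    - [0.9,-0.48,0,0,1]
    - [0.9,-0.48,0,0,1]
    - [0.9,-0.48,0,0,1]
    - [0.9,-0.48,0,0,1]
    - [0.9,-0.48,0,0,1]
    - [0.6,-0.3,0,0,1]
    - [0,0,0,-0.5,1]
    - [0,0,0,-1,1]
    - [0,0,0,-1,1]
    - [0,0,0,-1,1]
    - [0,0,0,-1,1]
    - [0,0,0,-1,1]

```text
clock: 2.5
position: [0.5836, -0.1293, 0.264]
tool_rot: [-3.141, 0.0, 0.913]
force: [-1.1, 0.0, 0.2]
grip_width: 0.0856
finger_force: 0.0
```

```bash
python3 - <<'E'
from h import *
s=bot.observe();print(s["clock"],s["qpos"],s["position"],s["tool_rot"],s["force"])
E
```

```text
2.5 [ 0.32577906  0.43454886 -0.29376062  1.59141063  0.1347057   1.13623532
 -0.65690515] [ 0.58359088 -0.12934344  0.26399059] [-3.14102402e+00  2.83681861e-04  9.12991850e-01] [-1.09597796  0.02483685  0.18459596]
```

Emit:
jog_arm:
  motion:
    - [0,0,0,-1,1]
    - [0,0,0,-1,1]
    - [0,0,0,-1,1]
    - [0,0,0,-1,1]
    - [0,0,0,-1,1]
    - [0,0,0,-1,1]
    - [0,0,0,-1,1]
    - [0,0,0,-1,1]
    - [0,0,0,-1,1]
    - [0,0,0,-1,1]
    - [0,0,0,-1,1]
    - [0,0,0,-1,1]

```text
clock: 3.7
position: [0.5836, -0.1294, 0.264]
tool_rot: [-3.141, -0.0, 1.873]
force: [-0.6, -1.3, 0.4]
grip_width: 0.0855
finger_force: 0.0
```

```bash
python3 - <<'E'
from h import *
s=bot.observe();print(s["clock"],s["qpos"],s["position"],s["tool_rot"],s["force"])
E
```

```text
3.7 [ 0.46753203  0.45916795 -0.50105482  1.58355515  0.23424714  1.15978103
  0.2182071 ] [ 0.58357436 -0.12937634  0.26396689] [-3.14100540e+00 -3.11991880e-04  1.87304612e+00] [-0.55014967 -1.33214814  0.40660676]
```

Emit:
jog_arm:
  motion:
    - [0,0,0,-1,1]
    - [0,0,0,-1,1]
    - [0,0,0,-1,1]
    - [0,0,0,-1,1]
    - [0,0,0,-1,1]
    - [0,0,0,-1,1]
    - [0,0,0,-1,1]
    - [0,0,0,-1,1]
    - [0,0,0,-1,1]
    - [0,0,0,-1,1]
    - [0,0,0,-1,1]
    - [0,0,0,-1,1]

```text
clock: 4.9
position: [0.5836, -0.1294, 0.264]
tool_rot: [-3.142, -0.001, 2.833]
force: [0.5, -0.7, -0.4]
grip_width: 0.0856
finger_force: 0.0
```

Emit:
jog_arm:
  motion:
    - [0,0,0,-1,1]
    - [0,0,0,-1,1]
    - [0,0,0,-1,1]
    - [0,0,0,-1,1]
    - [0,0,0,-1,1]
    - [0,0,0,-1,1]
    - [0,0,0,-1,1]
    - [0,0,0,-1,1]
    - [0,0,0,-1,1]
    - [0,0,0,-1,1]
    - [0,0,0,-1,1]
    - [0,0,0,-1,1]

```text
clock: 6.1
position: [0.5836, -0.1294, 0.264]
tool_rot: [3.141, -0.0, -2.49]
force: [0.3, -0.4, -0.2]
grip_width: 0.0851
finger_force: 0.0
```

```bash
python3 - <<'E'
from h import *
s=bot.observe();f=bot.grab_frame("wrist")
print(s["clock"],s["qpos"],s["position"],s["tool_rot"],s["force"],s["moment"])
Rm=R.from_euler("xyz",s["tool_rot"]).as_matrix()
d=np.array([.596,-.110,.16])-s["position"];print("tool delta mm",Rm.T@d*1000)
M=f["mount"];print(M)
# predicted pixel of cap top centre
def px(p):
    c=np.linalg.inv(M)@np.r_[Rm.T@(np.array(p)-s["position"]),1]
    return cv2.projectPoints(c[None,:3],np.zeros(3),np.zeros(3),K(f),np.array([f["k1"],0,0,0,0]))[0].ravel()
print(px([.596,-.110,.182]))
im=f["pixels"][:,:,::-1].copy()
for a in np.linspace(0,6.28,24):
    u=px([.596+.022*np.cos(a),-.110+.022*np.sin(a),.182]);cv2.circle(im,tuple(int(round(v)) for v in u),1,(0,255,0),-1)
cv2.imwrite("pics/w1.png",im)
E
```

```text
6.1 [ 0.7332303   0.56350939 -0.9342925   1.56960093  0.46965234  1.24926058
  1.94380695] [ 0.583625   -0.12940787  0.26399478] [ 3.14116032e+00 -3.52718372e-04 -2.49016572e+00] [ 0.25003828 -0.40635688 -0.15254962] [-0.00527048  0.01626799 -0.05676519]
tool delta mm [-21.64493184   7.88532303 103.99057213]
[[ 4.35163371e-04 -9.47070280e-01 -3.21026004e-01  8.26907128e-02]
 [ 9.99999891e-01  3.58401206e-04  2.98206973e-04  4.40969914e-04]
 [-1.67366855e-04 -3.21026099e-01  9.47070333e-01 -1.69393364e-01]
 [ 0.00000000e+00  0.00000000e+00  0.00000000e+00  1.00000000e+00]]
[324.36450365 219.73327723]
```

View pics/w1.png

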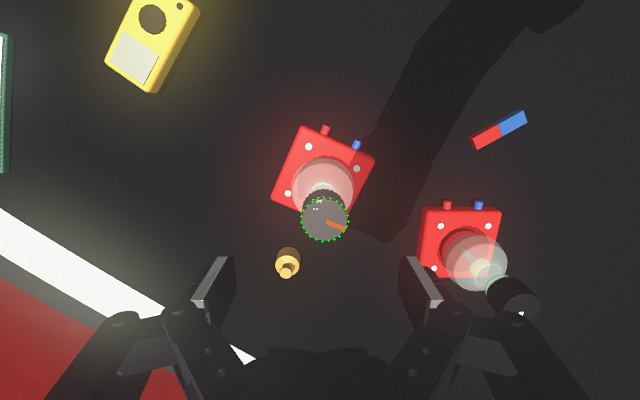

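The predicted cap circle coincides with the cap top, centred at (324,219) in the wrist picture. I'll centre over it, descend and grip.

Emit:
jog_arm:
  motion:
    - [-0.36,0.13,0,0,1]
    - [-0.36,0.13,0,0,1]
    - [0,0,0.5,0,1]
    - [0,0,0.8,0,1]
    - [0,0,0.8,0,1]
    - [0,0,0.6,0,1]
    - [0,0,0.5,0,1]
    - [0,0,0.4,0,1]
    - [0,0,0.3,0,1]
    - [0,0,0.13,0,1]
    - [0,0,0,0,1]
    - [0,0,0,0,1]

```text
clock: 7.35
position: [0.5966, -0.1101, 0.1439]
tool_rot: [-3.141, 0.0, -2.494]
force: [-0.2, -0.0, 0.5]
grip_width: 0.0855
finger_force: 0.0
```

Emit:
jog_arm:
  motion:
    - [0,0,0,0,0]
    - [0,0,0,0,0]
    - [0,0,0,0,0]
    - [0,0,0,0,0]
    - [0,0,0,0,0]
    - [0,0,0,0,0]
    - [0,0,0,0,0]
    - [0,0,0,0,0]
  newtons: 60

```text
clock: 8.15
position: [0.5968, -0.1105, 0.1442]
tool_rot: [-3.14, 0.001, -2.494]
force: [-0.9, -2.5, 9.2]
grip_width: 0.0412
finger_force: 59.4
```

```bash
python3 - <<'E'
from h import *
s=bot.observe();f=bot.grab_frame("wrist")
print(s)
cv2.imwrite("pics/w2.png",f["pixels"][:,:,::-1])
E
```

```text
{'clock': 8.15, 'qpos': array([ 0.6453563 ,  0.69575635, -0.85859448,  1.67768916,  0.59520599,
        1.04827991,  1.81191474]), 'qd': array([-0.00064602, -0.00098488,  0.00124466, -0.00015178, -0.00083024,
       -0.00052319, -0.00114592]), 'joint_efforts': array([-1.33083254e+00, -8.85995936e+01, -1.82061875e+01, -2.88852829e+01,
       -3.22585702e-01, -5.86352237e-01, -7.78618298e-03]), 'position': array([ 0.59675642, -0.11046061,  0.14416572]), 'tool_rot': array([-3.14031890e+00,  5.04964360e-04, -2.49383921e+00]), 'force': array([-0.87831609, -2.53732571,  9.18087845]), 'moment': array([-0.31944377,  0.2567517 , -0.08486141]), 'finger_force': 59.370328187942505, 'grip_width': 0.04123112081814927}
```

View pics/w2.png

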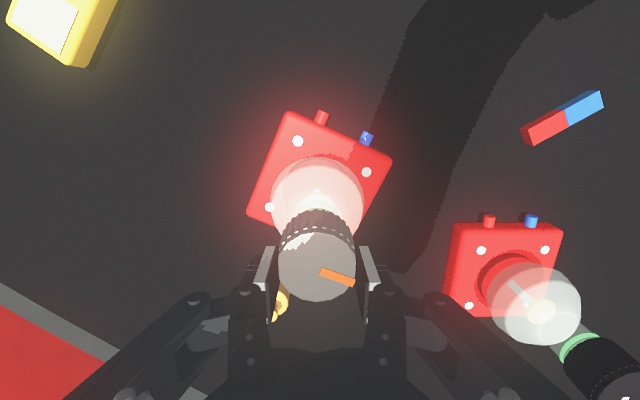

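The grey cap is between the pads, with the orange mark at (337,277). Now I'll screw it down, following the sink.

Emit:
jog_arm:
  motion:
    - [0,0,0.0025,0.5,0]
    - [0,0,0.0025,1,0]
    - [0,0,0.0025,1,0]
    - [0,0,0.0025,1,0]
    - [0,0,0.0025,1,0]
    - [0,0,0.0025,1,0]
    - [0,0,0.0025,1,0]
    - [0,0,0.0025,1,0]
    - [0,0,0.0025,1,0]
    - [0,0,0.0025,1,0]
    - [0,0,0.0025,1,0]
    - [0,0,0.0025,1,0]

```text
clock: 9.4
position: [0.5968, -0.1098, 0.1433]
tool_rot: [3.141, 0.001, 2.867]
force: [-1.3, 1.4, 9.0]
grip_width: 0.0411
finger_force: 59.4
```

```bash
cat > st.py <<'E'
from h import *
s=bot.observe();f=bot.grab_frame("wrist")
np.set_printoptions(precision=4,suppress=True)
print(s["clock"],s["qpos"],s["position"],s["tool_rot"],s["force"],s["moment"],s["finger_force"],s["grip_width"])
p=f["pixels"];cv2.imwrite("pics/w%.2f.png"%s["clock"],p[:,:,::-1])
h=cv2.cvtColor(p,cv2.COLOR_RGB2HSV)[215:310,272:365]
y,x=np.nonzero((h[...,0]>5)&(h[...,0]<22)&(h[...,1]>150)&(h[...,2]>120))
print("mark px",len(x),x.mean()+272 if len(x) else 0,y.mean()+215 if len(x) else 0)
E
python3 st.py
```

```text
9.4 [ 0.516   0.6315 -0.6419  1.6854  0.442   0.9728  1.009 ] [ 0.5968 -0.1098  0.1433] [3.1413 0.0012 2.8667] [-1.2596  1.4326  9.0092] [0.2811 0.314  0.1593] 59.39539611339569 0.04106216228653957
mark px 301 337.1129568106312 276.6478405315615
```

Emit:
jog_arm:
  motion:
    - [0,0,0.0025,1,0]
    - [0,0,0.0025,1,0]
    - [0,0,0.0025,1,0]
    - [0,0,0.0025,1,0]
    - [0,0,0.0025,1,0]
    - [0,0,0.0025,1,0]
    - [0,0,0.0025,1,0]
    - [0,0,0.0025,1,0]
    - [0,0,0.0025,1,0]
    - [0,0,0.0025,1,0]
    - [0,0,0.0025,1,0]
    - [0,0,0.0025,1,0]

```text
clock: 10.65
position: [0.5972, -0.1094, 0.1424]
tool_rot: [3.139, 0.0, 1.907]
force: [0.5, 2.2, 6.5]
grip_width: 0.0415
finger_force: 59.7
```

```bash
python3 st.py
```

```text
10.65 [ 0.3629  0.5875 -0.4071  1.6944  0.2798  0.9155  0.1818] [ 0.5972 -0.1094  0.1424] [3.1394 0.0002 1.9072] [0.4753 2.202  6.5379] [ 0.5401 -0.3857  0.1093] 59.68173623085022 0.04151974270586033
mark px 16 343.125 276.4375
```

Emit:
jog_arm:
  motion:
    - [0,0,0.0025,1,0]
    - [0,0,0.0025,1,0]
    - [0,0,0.0025,1,0]
    - [0,0,0.0025,1,0]
    - [0,0,0.0025,1,0]
    - [0,0,0.0025,1,0]

```text
clock: 11.3
position: [0.5976, -0.1094, 0.1421]
tool_rot: [3.139, -0.001, 1.428]
force: [3.4, 2.0, 5.8]
grip_width: 0.0413
finger_force: 59.9
```

```bash
sed -i 's/>150)&(h\[...,2\]>120/>110)\&(h[...,2]>70/' st.py; python3 st.py
```

```text
11.3 [ 0.2816  0.5739 -0.2871  1.6991  0.1979  0.8943 -0.2286] [ 0.5976 -0.1094  0.1421] [ 3.1389 -0.0007  1.4281] [3.4131 2.0118 5.7861] [ 0.333  -0.7125  1.9841] 59.88068640232086 0.041340750551844004
mark px 325 337.4676923076923 275.5630769230769
```

Torque jumped from 0.11 to 1.98 N m. I'll turn a bit further to confirm it has bottomed.

Emit:
jog_arm:
  motion:
    - [0,0,0,1,0]
    - [0,0,0,1,0]
    - [0,0,0,0,0]

```text
clock: 11.65
position: [0.5976, -0.1096, 0.142]
tool_rot: [3.139, -0.001, 1.27]
force: [5.6, 0.8, 5.9]
grip_width: 0.0409
finger_force: 60.3
```

```bash
python3 st.py; python3 - <<'E'
from h import *
cv2.imwrite("pics/cmp.png",np.hstack([cv2.resize(cv2.imread(f"pics/{n}.png")[210:310,267:367],(260,260),interpolation=cv2.INTER_CUBIC) for n in("w9.40","w11.30","w11.65")]))
E
ls pics
```

```text
11.65 [ 0.2539  0.5706 -0.2466  1.7006  0.1707  0.8887 -0.3637] [ 0.5976 -0.1096  0.142 ] [ 3.139  -0.0007  1.2699] [5.6158 0.7595 5.8909] [ 0.1982 -1.2401  0.8845] 60.26943325996399 0.04090827752632526
mark px 315 337.8126984126984 272.3206349206349
cmp.png
crop.png
scene.png
top.png
w1.png
w10.65.png
w11.30.png
w11.65.png
w2.png
w9.40.png
```

View pics/cmp.png

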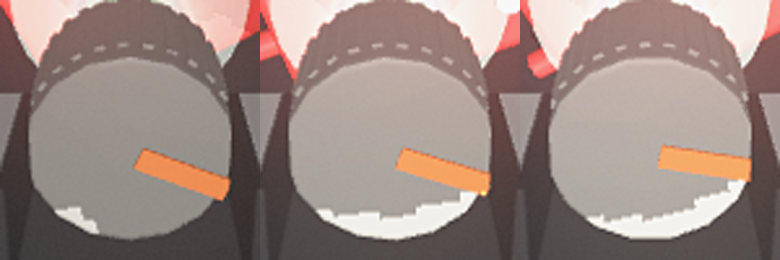

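The mark holds at about 20° in the gripper view, then slips to 17° and 10° while the gripper turns on. The cap has bottomed, so I'll back off 1.6 rad, which includes a little grip wind-up.

Emit:
jog_arm:
  motion:
    - [0,0,-0.0025,-0.5,0]
    - [0,0,-0.0025,-1,0]
    - [0,0,-0.0025,-1,0]
    - [0,0,-0.0025,-1,0]
    - [0,0,-0.0025,-1,0]
    - [0,0,-0.0025,-1,0]
    - [0,0,-0.0025,-1,0]
    - [0,0,-0.0025,-1,0]
    - [0,0,-0.0025,-1,0]
    - [0,0,-0.0025,-1,0]
    - [0,0,-0.0025,-1,0]

```text
clock: 12.8
position: [0.5971, -0.1096, 0.1427]
tool_rot: [3.14, 0.0, 2.116]
force: [2.2, 2.2, 6.6]
grip_width: 0.0411
finger_force: 60.2
```

Emit:
jog_arm:
  motion:
    - [0,0,-0.0025,-1,0]
    - [0,0,-0.0025,-1,0]
    - [0,0,-0.0025,-1,0]
    - [0,0,-0.0025,-1,0]
    - [0,0,-0.0025,-1,0]
    - [0,0,-0.0025,-1,0]
    - [0,0,-0.0025,-1,0]
    - [0,0,-0.0025,-1,0]
    - [0,0,-0.0025,-1,0]
    - [0,0,0,-0.5,0]
    - [0,0,0,0,0]
    - [0,0,0,0,0]

```text
clock: 14.0
position: [0.5968, -0.1099, 0.1434]
tool_rot: [3.141, 0.001, 2.872]
force: [-0.3, 1.5, 9.4]
grip_width: 0.0418
finger_force: 60.7
```

```bash
python3 st.py; python3 - <<'E'
from h import *
import glob
l=sorted(glob.glob("pics/w1?.*.png"),key=lambda n:float(n[6:-4]))
l=l[-2:];print(l)
cv2.imwrite("pics/cmp2.png",np.hstack([cv2.resize(cv2.imread(n)[210:310,267:367],(390,390),interpolation=cv2.INTER_CUBIC) for n in l]))
E
```

```text
14.0 [ 0.5176  0.632  -0.6443  1.6852  0.4433  0.9735  1.0138] [ 0.5968 -0.1099  0.1434] [3.1411 0.0012 2.8723] [-0.3208  1.478   9.4158] [ 0.359  -0.1138  0.0503] 60.65306782722473 0.041751145356092936
mark px 320 337.778125 273.09375
['pics/w11.65.png', 'pics/w14.00.png']
```

View pics/cmp2.png

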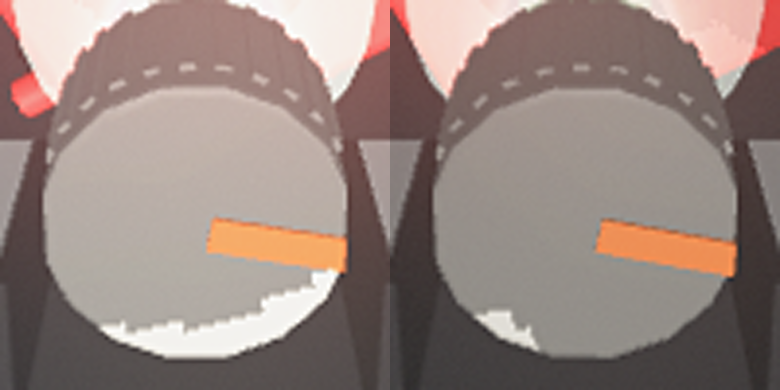

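The mark moved only about 2° in the grip, so the cap is about 1.57 rad back from the stop. It is at rest and gripped at 60 N.

```bash
python3 -c "
from workcell import bot
print(bot.job_done())"
```

```text
the job is handed in; nothing more can be done
None
```

I screwed the grey cap down until I felt it bottom, backed it off about 1.57 rad (a quarter turn) and handed the job in at about 14 s, with the cap still gripped at 60 N; nothing else was touched.

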